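# Push a spray-out panel along the fence to the red line

### The job

Slide the blue test panel by its black handle, flat on the white board, up against the dark steel strip of the fence until its long edge lies flush on it; then, keeping it lightly pressed to the strip, push it along until its leading edge meets the red scribed line, stop there without running past it, and let go. Find the strip by feel and press on it only gently (some 3 to 15 N); do not lift the panel, and leave everything else where it is.

Things in the scene. Friction and masses are not known exactly. Their poses are not given: they have to be found in the camera images.
- board: White board fixed on the table, 260 (x) by 460 (y) by 12 mm thick. Origin at the centre of its underside (z = 0), so its top is 12 mm up. Its x axis points squarely at the fence, its y axis along the fence in the direction of pushing. The panel weighs about half a kilogram and drags on it with up to 4 N, more if pressed down.
- line_red: The red scribed line across the board, 190 mm long (along its x), 3 mm wide, flush. Origin at the middle of the line, on the board's top; axes parallel to the board's. Two black lines parallel to it are not to be used; the lines are 40 mm apart and which place is red varies.
- fence: Fixed blue rail, 18 (x) by 440 (y) by 12 mm high, on the board; origin under its centre, axes as the board's. Before it (-x), on three pins and parallel to it, the fence_strip: a rigid, locked dark steel bar of like height, 430 mm long, on which the panel bears: its face is at x = -0.035, give or take up to 12 mm, where the last user locked it. That setting is not measured: find it by feel.
- handle (a point): Centre, half-way up, of the panel's handle: an upright black cylinder 32 mm in diameter, 48 mm high, on the middle of the panel; this point is 24 mm above the panel's top. It swivels easily about its upright axis, so a panel moved by it turns by itself to lie flat along what it is pressed against. Its yaw means nothing.
- lead_edge (a point): Middle of the leading short edge of the panel (half-way through its thickness), 65 mm from the handle's axis. The panel is a blue plate 80 (x) by 130 (y) by 6 mm. The axes are the panel's: y out of the leading edge, x towards the long edge that goes against the fence. The edge is to stand over the middle of the red line.
- panel: The blue panel with its handle (see handle, lead_edge). Origin at the centre of its underside, below the handle. It starts loose on the board, 8 to 60 mm off the strip, a little askew, with its leading edge short of the red line.
- swatch: Orange colour swatch, 50 by 90 by 5 mm, lying loose on the near side of the board; origin under its centre. Leave alone.
- tape: Ring of yellow masking tape, 90 mm across, 22 mm high, lying loose on the board beyond the lines; origin under its centre. Leave alone.
- spare: Spare red handle, a loose cylinder 32 mm across, 50 mm high, standing on the near corner of the board; origin under its centre. Leave alone.
- tin: Large loose paint tin, 100 mm across, 130 mm high, on the table to the left; origin under its centre. Leave alone.
- tin2: Small loose paint tin, 76 mm across, 100 mm high, on the table to the right; origin under its centre. Leave alone.
- cup: White loose mixing cup, 84 mm across, 90 mm high, on the table to the right; origin under its centre. Leave alone.
- brush: Paint brush lying loose on the table to the left. Leave alone.
Things that resemble listed ones, but are neither listed nor needed, are in the scene too. Leave any turquoise look-alike of the panel alone.

How it is judged:
By the outcome, as a careful person would: the job done as asked, in the order asked, and still so for the second after the job is handed in, with the robot touching nothing.
It also fails if it takes over 64 s, if anything falls off the work surface, if the arm or the gripper's body presses on something with over 40 N, if the wrist force passes 120 N, or if a joint passes its speed limit or range.

### The arm

A 6-joint arm with a two-finger parallel gripper is mounted at the origin on the work surface. World frame = base frame: x ahead of the robot, y to its left, z up, the work surface at z = 0. Lengths are in m, angles in degrees, forces in N, time in s.
With the tool pointing down it reaches from about 0.4 to 0.825 m from the base axis. Payload 7 kg.
Tool frame: the origin (TCP) lies at the very end of the fingers, on their centre line; the grasp point (between the pads) lies 19 mm behind it; z points along the fingers, y is the direction in which the jaws open and shut (so a half turn about z gives the same grasp; the last joint's range is limited). The gripper opens to 88 mm and grips with 3 to 60 N. Pads are 19 mm wide; open, the fingers measure 130 mm over their backs; the gripper's body (78 mm by 193 mm) begins 47 mm behind the grasp point.
Start: joints at [-47.435, 20.546, 0.682, 0, -70.136, -16.507], TCP at [0.296, -0.606, 0.227] pointing down, gripper open.
Joint ranges: [-176.03, 176.03], [-82.01, 121.73], [-58.28, 71.71], [-173.87, 95.51], [-174.79, -0.11], [-173.66, 173.66]. Speed limits (degrees/s): [136.94, 136.94, 172.46, 180, 180, 180].

### API

Orientations are given as [roll, pitch, yaw] about the fixed x, y, z axes, in that order (R = Rz(yaw) Ry(pitch) Rx(roll)).
In Python, from plant import get_obs, eyes, job gives the robot as it stands.
- The arm moves only by the tool send_rows, never from a script. Its argument "steps" is a list of rows, each an object of numbers: "x", "y", "z": the shift along the tool's x, y, z in m; "turn": the turn about the tool's z in degrees; "gripper": the opening, from 0 (shut) to 1 (fully open). A call has exactly 8 rows; each row shifts and turns the pose as measured when the row begins, along the tool's axes as they then stand; what a row does not reach is not made up. A row lasts 1/10 s, in which the tool goes at most 50 mm and 8.59 degrees, less where a joint would pass 70% of its speed; a pose out of reach is approached as far as the arm can. A call with a gripper value outside its range is refused whole. The fingers move at their own pace and stop on an object; the grip force is fixed at half the most. Time passes only in rows, so rows that do not move let the fingers close, or fill a call up. It gives the time, the measured TCP pose, the force and the opening at its end, in the units of the state.
- get_obs(): the state, without advancing time (a new reading comes with each control period).
- eyes.snapshot(name): name is "scene" or "top" or "wrist"; returns a dict with "frame" (400x640x3 uint8, blue, green, red), "z_map" (400x640 float32, m along the optical axis (not along the pixel's ray), 0 where there is no reading), "intrinsics" (3x3 intrinsics, pixels), "dist_coeffs" ([k1, k2, p1, p2, k3] as OpenCV has them; the pictures are not rectified), "R" (3x3) and "t" (3): a world point X has camera coordinates R X + t. Camera axes: x right, y down, z forward; pixel columns grow to the right and rows downward; lengths in m; the calibration is good to about 2 mm. A picture is of the moment at which its call begins.
- job.close_job(): hands the job in, once; it reports no verdict.
The state is a dict: "clock": time; "joint_pos": joint angles; "qvel": joint speeds; "tau": joint torques, N m; "tool_pos": TCP position; "orientation": TCP orientation; "force": force on the tool from outside, world axes, zero at the start; "moment": the same for the moment, N m; "opening": finger opening in m.
Only numpy, scipy, OpenCV 4.12 (cv2) and the standard library are available. Lean on these libraries where they do the work, as an engineer would, in place of code of your own. Each camera call takes 0.05 s, during which the arm holds its last target.

## Working session

There is one attempt and no reset: what is moved stays moved. The work goes in short steps, Python scripts to look and compute and a tool call to move; the robot and the scene stay as the last step left them, time stands still between calls to the robot, and variables do not carry over. Pictures are saved under pics/ and viewed, and the job is handed in when it is done.

Besides the shell and the picture viewer there is one more tool, called as a command line: name --argument value ..., lists and objects as JSON in quotes. send_rows: Moves the arm, as the interface text tells. Its arguments: {"type":"object","properties":{"steps":{"type":"array"}},"required":["steps"]}

```bash
mkdir -p pics; ls; python3 - <<'E'
from plant import get_obs, eyes
import cv2,numpy as np
print(get_obs())
for n in ("scene","top"):
    s=eyes.snapshot(n); cv2.imwrite(f"pics/{n}0.png",s["frame"]); np.savez(f"{n}0.npz",**s)
    print(n,s["intrinsics"],s["dist_coeffs"],s["R"],s["t"])
E
```

```text
pics
{'clock': 0.0, 'joint_pos': array([-4.74344737e+01,  2.05921436e+01,  6.34863143e-01, -2.10038479e-02,
       -7.01382308e+01, -1.65048465e+01]), 'qvel': array([-0.05628914,  0.0620828 , -0.04657913, -0.00752541, -0.12420174,
       -0.04844417]), 'tau': array([-1.24684384e-04, -5.82724643e+01,  2.93055296e+01,  6.99744165e+00,
        6.64417574e-03, -1.48662589e-04]), 'tool_pos': array([ 0.29628108, -0.6059461 ,  0.22562021]), 'orientation': array([ 1.79902814e+02, -8.20570699e-03, -1.53946466e+02]), 'force': array([ 0.58115983,  0.44853953, -0.38847137]), 'moment': array([-0.00564194,  0.00805813,  0.04130214]), 'opening': 0.08745658248003166}
scene [[440.77669245   0.         321.23163551]
 [  0.         440.77669245 198.01681565]
 [  0.           0.           1.        ]] [-0.05920357  0.          0.          0.          0.        ] [[ 0.65598072  0.75472988  0.00849101]
 [ 0.64500756 -0.55470112 -0.52561575]
 [-0.39198794  0.35027056 -0.85067972]] [-0.3669695  -0.34619568  1.79076134]
top [[482.37762554   0.         328.49818663]
 [  0.         482.37762554 197.96213203]
 [  0.           0.           1.        ]] [0.04670486 0.         0.         0.         0.        ] [[-0.00193614 -0.99990759 -0.01345604]
 [-0.99786301  0.00281067 -0.06528031]
 [ 0.0653121   0.01330089 -0.99777624]] [7.43313305e-05 5.66097779e-01 1.54266544e+00]
```

View pics/top0.png

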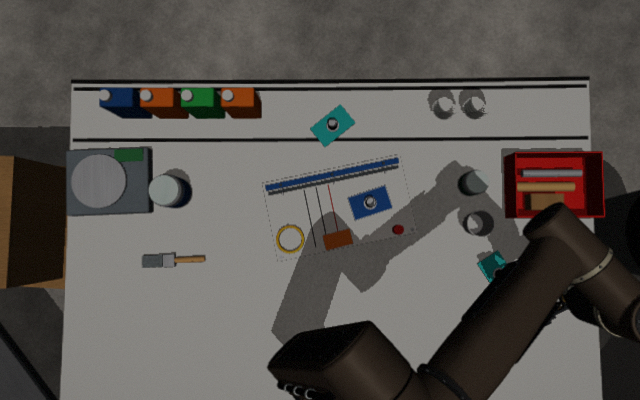

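View pics/scene0.png

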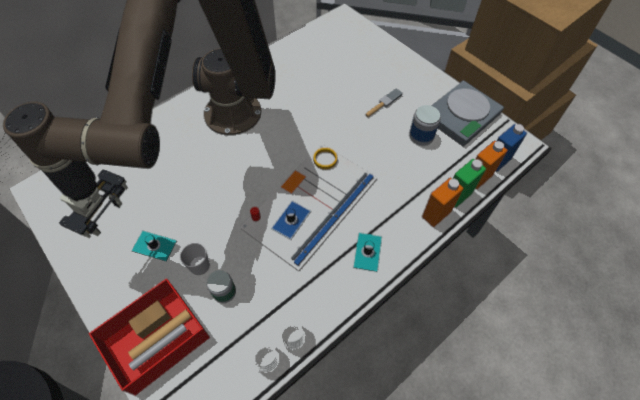

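Candidates for the panel: blue plate with black handle at top (370,203); turquoise look-alikes at (332,125) and (490,265); the red spare handle at (398,229). The blue one on the board is the panel. I'll check it in a close crop.

```bash
python3 - <<'E'
import cv2,numpy as np
for n,(x0,x1,y0,y1) in {"top":(255,425,145,270),"scene":(235,385,140,270)}.items():
    f=np.load(f"{n}0.npz")["frame"][y0:y1,x0:x1]
    k=4.6
    cv2.imwrite(f"pics/{n}0c.png",cv2.resize(f,None,fx=k,fy=k,interpolation=cv2.INTER_CUBIC))
E
```

```text
(no output)
```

View pics/top0c.png

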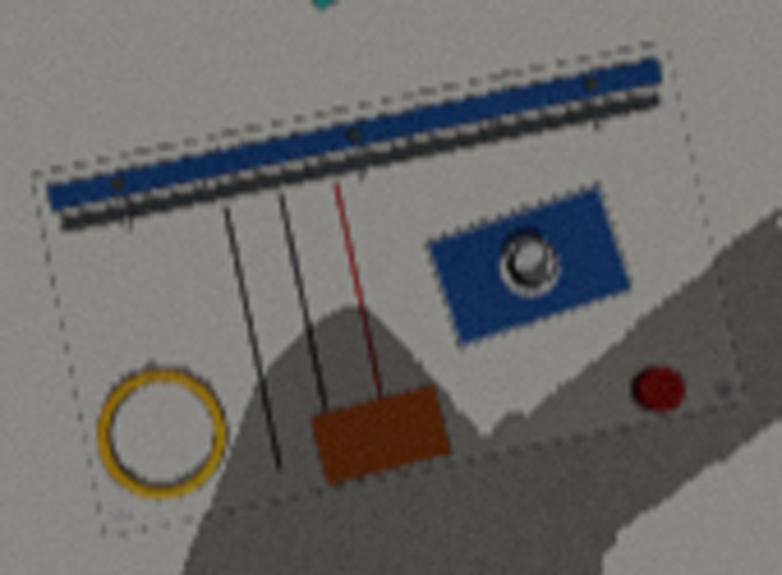

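View pics/scene0c.png

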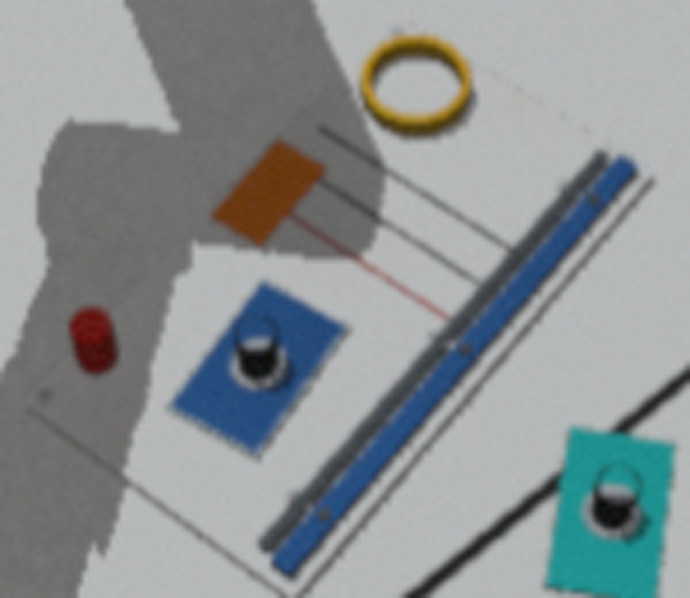

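The blue panel's corners in the crop are (428,243), (600,183), (632,290) and (460,345), and its handle is at about (528,258). The red line is the rightmost one, running (336,183)→(380,398), and the swatch covers its near end. The strip lies just in front of the fence. I'll turn these into positions.

```bash
cat > h.py <<'E'
import cv2,numpy as np
def p2w(s,px,z):
    px=np.atleast_2d(np.float64(px))
    n=cv2.undistortPoints(px[:,None],s["intrinsics"],s["dist_coeffs"])[:,0]
    R,t=s["R"],s["t"]; C=-R.T@t
    d=np.c_[n,np.ones(len(n))]@R
    return C+d*((z-C[2])/d[:,2])[:,None]
def w2p(s,X):
    return cv2.projectPoints(np.atleast_2d(np.float64(X)),cv2.Rodrigues(s["R"])[0],s["t"],s["intrinsics"],s["dist_coeffs"])[0][:,0]
def crop(p,x0,y0,k): return (np.float64(p)+0.5)/k-0.5+[x0,y0]
E
python3 - <<'E'
from h import *
np.set_printoptions(precision=4,suppress=True)
def ang(a,b): d=b-a; return np.degrees(np.arctan2(d[1],d[0]))
for n,x0,y0,P in (("top",255,145,dict(fence=[(48,185),(52,210),(662,83),(660,57)],red=[(336,183),(380,398)],panel=[(428,243),(600,183),(632,290),(460,345)],blk=[(282,195),(322,408)],strip=[(62,229),(660,104)],board=[(35,173),(655,42),(742,402),(103,533)],spare=[(659,389)],handle=[(530,257)])),
 ("scene",235,140,dict(fence=[(637,170),(618,155),(272,565),(296,578)],red=[(449,320),(288,213)],panel=[(264,282),(350,325),(258,458),(170,406)]))):
    s=dict(np.load(f"{n}0.npz"))
    for k,z in (("fence",.024),("red",.012),("panel",.018),("blk",.012),("strip",.024),("board",.012),("spare",.06),("handle",.066)):
        if k not in P: continue
        w=p2w(s,crop(P[k],x0,y0,4.6),z)
        print(n,k,w[:,:2].round(4).tolist(),"mean",w.mean(0)[:2],"ang",[round(ang(w[i],w[(i+1)%len(w)]),1) for i in range(len(w))])
E
```

```text
top fence [[0.6089, 0.2038], [0.5912, 0.2009], [0.6794, -0.2278], [0.6978, -0.2266]] mean [ 0.6443 -0.0124] ang [np.float64(-170.6), np.float64(-78.4), np.float64(3.8), np.float64(101.7)]
top red [[0.6108, 0.0015], [0.459, -0.0292]] mean [ 0.5349 -0.0138] ang [np.float64(-168.6), np.float64(11.4)]
top panel [[0.5677, -0.0632], [0.6096, -0.1844], [0.5342, -0.206], [0.4959, -0.0853]] mean [ 0.5519 -0.1347] ang [np.float64(-70.9), np.float64(-164.0), np.float64(107.6), np.float64(17.1)]
top blk [[0.6024, 0.0397], [0.452, 0.0116]] mean [0.5272 0.0257] ang [np.float64(-169.4), np.float64(10.6)]
top strip [[0.5778, 0.1938], [0.6646, -0.2262]] mean [ 0.6212 -0.0162] ang [np.float64(-78.3), np.float64(101.7)]
top board [[0.6186, 0.2148], [0.7103, -0.2247], [0.4558, -0.2826], [0.3651, 0.1652]] mean [ 0.5374 -0.0318] ang [np.float64(-78.2), np.float64(-167.2), np.float64(101.5), np.float64(11.1)]
top spare [[0.465, -0.2186]] mean [ 0.465  -0.2186] ang [np.float64(0.0)]
top handle [[0.5547, -0.1313]] mean [ 0.5547 -0.1313] ang [np.float64(0.0)]
scene fence [[0.6113, 0.2047], [0.5911, 0.2033], [0.6843, -0.2266], [0.7029, -0.22]] mean [ 0.6474 -0.0096] ang [np.float64(-176.2), np.float64(-77.8), np.float64(19.3), np.float64(102.2)]
scene red [[0.6117, 0.0054], [0.4566, -0.0257]] mean [ 0.5341 -0.0102] ang [np.float64(-168.7), np.float64(11.3)]
scene panel [[0.4966, -0.0821], [0.5686, -0.0567], [0.6103, -0.1797], [0.5347, -0.2021]] mean [ 0.5526 -0.1302] ang [np.float64(19.4), np.float64(-71.3), np.float64(-163.5), np.float64(107.6)]
```

send_rows --steps '[{"turn":7.2},{"turn":7.3},{"x":-0.028,"y":0.034},{"x":-0.028,"y":0.034},{"x":-0.028,"y":0.034},{"x":-0.028,"y":0.034},{"x":-0.028,"y":0.034},{"x":-0.028,"y":0.034}]'

```text
schema error: expected keys x, y, z, turn, gripper
```

send_rows --steps '[{"x":0,"y":0,"z":0,"turn":7.2,"gripper":1},{"x":0,"y":0,"z":0,"turn":7.3,"gripper":1},{"x":-0.028,"y":0.034,"z":0,"turn":0,"gripper":1},{"x":-0.028,"y":0.034,"z":0,"turn":0,"gripper":1},{"x":-0.028,"y":0.034,"z":0,"turn":0,"gripper":1},{"x":-0.028,"y":0.034,"z":0,"turn":0,"gripper":1},{"x":-0.028,"y":0.034,"z":0,"turn":0,"gripper":1},{"x":-0.028,"y":0.034,"z":0,"turn":0,"gripper":1}]'

```text
clock: 0.9
tool_pos: [0.4222, -0.3691, 0.2204]
orientation: [179.5, -0.3, -169.6]
force: [0.9, -0.7, 0.6]
opening: 0.0877
```

send_rows --steps '[{"x":-0.029,"y":0.035,"z":0,"turn":-1.2,"gripper":1},{"x":-0.029,"y":0.035,"z":0,"turn":0,"gripper":1},{"x":-0.029,"y":0.035,"z":0,"turn":0,"gripper":1},{"x":-0.029,"y":0.035,"z":0,"turn":0,"gripper":1},{"x":-0.029,"y":0.035,"z":0,"turn":0,"gripper":1},{"x":-0.025,"y":0.03,"z":0,"turn":0,"gripper":1},{"x":0,"y":0,"z":0,"turn":0,"gripper":1},{"x":0,"y":0,"z":0,"turn":0,"gripper":1}]'

```text
clock: 1.7
tool_pos: [0.5523, -0.1184, 0.2193]
orientation: [179.4, -0.5, -168.0]
force: [-0.2, -1.7, 0.6]
opening: 0.0873
```

```bash
python3 - <<'E'
from plant import get_obs, eyes
import cv2,numpy as np
np.set_printoptions(precision=4,suppress=True)
s=eyes.snapshot("wrist"); o=get_obs(); cv2.imwrite("pics/wrist1.png",s["frame"]); np.savez("wrist1.npz",**s)
print(o["clock"],o["tool_pos"],o["orientation"],o["force"]); print(s["intrinsics"][0],s["dist_coeffs"],s["R"],-s["R"].T@s["t"])
E
```

```text
1.75 [ 0.5523 -0.1187  0.2193] [ 179.4095   -0.4485 -168.0504] [ 0.1689 -0.4247 -0.6103]
[317.8513   0.     316.3082] [-0.029  0.     0.     0.     0.   ] [[-0.2078  0.9781  0.0089]
 [ 0.9447  0.1983  0.261 ]
 [ 0.2535  0.0627 -0.9653]] [ 0.4835 -0.1347  0.3793]
```

View pics/wrist1.png

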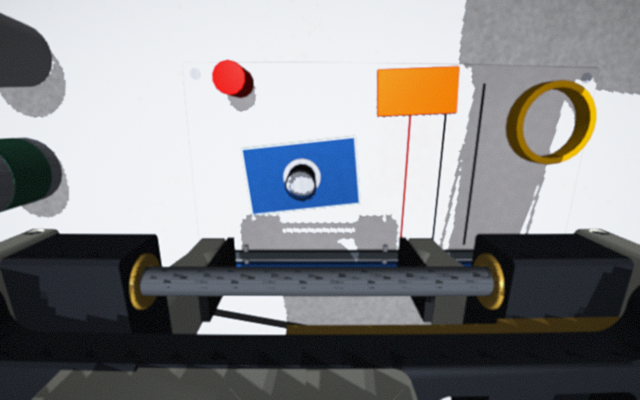

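The wrist view shows the blue panel with corners (243,149), (354,138), (359,203) and (252,214). The handle's top is near (299,186). The red line runs (409,115)→(401,238) and the strip's front edge is at about row 250.

```bash
python3 - <<'E'
from h import *
f=cv2.imread("pics/wrist1.png")[120:260,225:425]
cv2.imwrite("pics/wrist1c.png",cv2.resize(f,None,fx=4,fy=4,interpolation=cv2.INTER_CUBIC))
E
```

```text
(no output)
```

View pics/wrist1c.png

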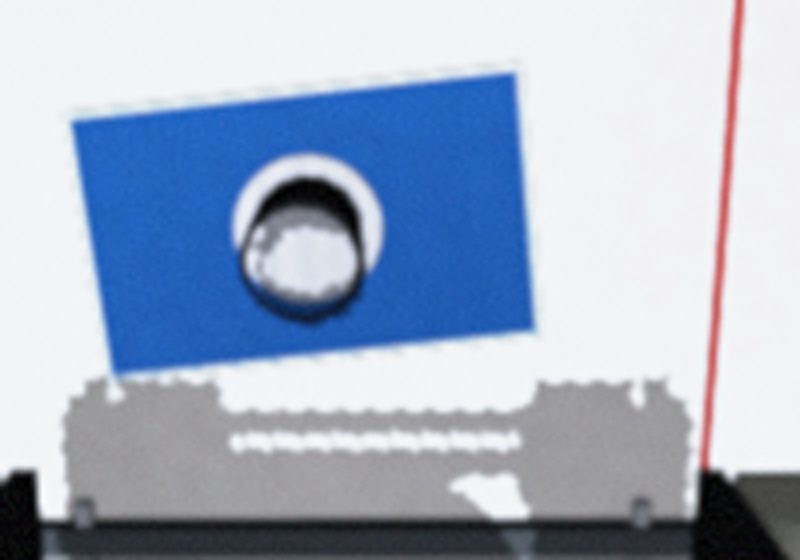

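```bash
python3 - <<'E'
from h import *
np.set_printoptions(precision=4,suppress=True)
s=dict(np.load("wrist1.npz"))
a=np.radians(11.6);u=np.r_[np.cos(a),np.sin(a)];v=np.r_[-np.sin(a),np.cos(a)]
for n,P,z in (("htop",[(302,263)],.066),("ring",[(308,228)],.018),("panel",[(73,121),(517,72),(534,330),(115,374)],.018),("red",[(740,5),(707,465)],.012),("stripfront",[(50,519),(690,519)],.012),("stripfront24",[(50,519),(690,519)],.024)):
    w=p2w(s,crop(P,225,120,4),z)[:,:2]
    print(n,w.round(4).tolist(),"mean",w.mean(0),"uv",w.mean(0)@u,w.mean(0)@v, np.degrees(np.arctan2(*(w[-1]-w[0])[::-1])))
tcp=np.r_[.5523,-.1187]; print("tcp uv",tcp@u,tcp@v)
E
```

```text
htop [[0.551, -0.1341]] mean [ 0.551  -0.1341] uv 0.5127373995969429 -0.2421782527787874 0.0
ring [[0.5509, -0.1344]] mean [ 0.5509 -0.1344] uv 0.5125896289989482 -0.2423823109566424 0.0
panel [[0.5345, -0.2051], [0.4955, -0.0859], [0.567, -0.0633], [0.6057, -0.1818]] mean [ 0.5507 -0.134 ] uv 0.5124557374177245 -0.24201182544650754 18.164716762679536
red [[0.4644, -0.0279], [0.5993, 0.0009]] mean [ 0.5319 -0.0135] uv 0.518278179755014 -0.12018793141856376 12.064120504743462
stripfront [[0.6585, -0.195], [0.6178, 0.0007]] mean [ 0.6382 -0.0972] uv 0.6055810398650562 -0.2235144283116525 101.77133478010184
stripfront24 [[0.6528, -0.1931], [0.6134, -0.0038]] mean [ 0.6331 -0.0984] uv 0.6003846840618665 -0.2236989366243542 101.77133478010181
tcp uv 0.5171514611136917 -0.22733091797635843
```

send_rows --steps '[{"x":0.002,"y":-0.008,"z":0.02,"turn":0,"gripper":1},{"x":0.002,"y":-0.008,"z":0.03,"turn":0,"gripper":1},{"x":0,"y":0,"z":0.03,"turn":0,"gripper":1},{"x":0,"y":0,"z":0.02,"turn":0,"gripper":1},{"x":0,"y":0,"z":0.02,"turn":0,"gripper":1},{"x":0,"y":0,"z":0.015,"turn":0,"gripper":1},{"x":0,"y":0,"z":0,"turn":0,"gripper":1},{"x":0,"y":0,"z":0,"turn":0,"gripper":1}]'

```text
clock: 2.55
tool_pos: [0.5463, -0.144, 0.0809]
orientation: [179.5, -0.4, -168.7]
force: [0.3, -0.3, 0.5]
opening: 0.0877
```

```bash
python3 - <<'E'
from plant import get_obs, eyes
import cv2,numpy as np
np.set_printoptions(precision=4,suppress=True)
s=eyes.snapshot("wrist"); o=get_obs(); cv2.imwrite("pics/wrist2.png",s["frame"]); np.savez("wrist2.npz",**s)
print(o["clock"],o["tool_pos"],o["orientation"],o["force"])
E
```

```text
2.6 [ 0.5463 -0.1439  0.0809] [ 179.4494   -0.3899 -168.7054] [-0.0844 -0.5442 -1.1564]
```

View pics/wrist2.png

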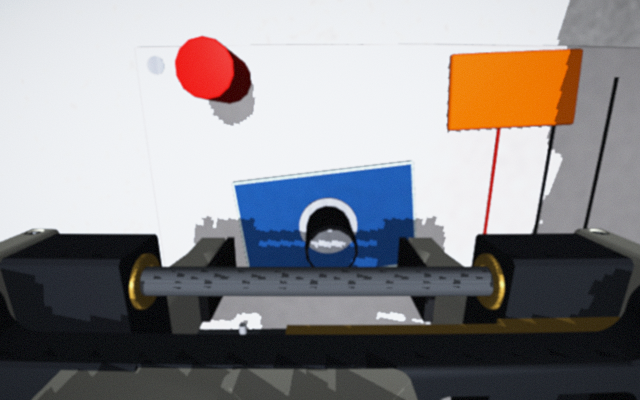

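send_rows --steps '[{"x":-0.003,"y":0.004,"z":0,"turn":0,"gripper":1},{"x":-0.003,"y":0.004,"z":0,"turn":0,"gripper":1},{"x":-0.001,"y":0.001,"z":0.01,"turn":0,"gripper":1},{"x":0,"y":0,"z":0.012,"turn":0,"gripper":1},{"x":0,"y":0,"z":0.012,"turn":0,"gripper":1},{"x":0,"y":0,"z":0.008,"turn":0,"gripper":1},{"x":0,"y":0,"z":0,"turn":0,"gripper":1},{"x":0,"y":0,"z":0,"turn":0,"gripper":1}]'

```text
clock: 3.4
tool_pos: [0.5527, -0.1324, 0.0373]
orientation: [179.5, -0.2, -168.7]
force: [0.8, -0.1, -0.5]
opening: 0.0879
```

```bash
python3 - <<'E'
from plant import get_obs, eyes
import cv2,numpy as np
np.set_printoptions(precision=4,suppress=True)
s=eyes.snapshot("wrist"); o=get_obs(); cv2.imwrite("pics/wrist3.png",s["frame"]); np.savez("wrist3.npz",**s)
print(o["clock"],o["tool_pos"],o["orientation"],o["force"])
E
```

```text
3.45 [ 0.5527 -0.1324  0.0374] [ 179.477    -0.2019 -168.6949] [ 0.2679 -0.0183 -0.2752]
```

View pics/wrist3.png

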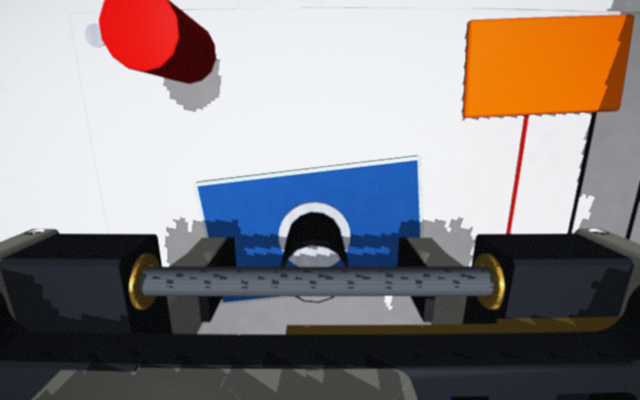

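send_rows --steps '[{"x":0,"y":0,"z":0.006,"turn":0,"gripper":1},{"x":0,"y":0,"z":0.005,"turn":0,"gripper":1},{"x":0,"y":0,"z":0,"turn":0,"gripper":1},{"x":0,"y":0,"z":0,"turn":0,"gripper":0.45},{"x":0,"y":0,"z":0,"turn":0,"gripper":0.3},{"x":0,"y":0,"z":0,"turn":0,"gripper":0.2},{"x":0,"y":0,"z":0,"turn":0,"gripper":0.2},{"x":0,"y":0,"z":0,"turn":0,"gripper":0.2}]'

```text
clock: 4.25
tool_pos: [0.5536, -0.1325, 0.0267]
orientation: [179.5, -0.1, -168.7]
force: [0.3, 0.4, -0.2]
opening: 0.0534
```

```bash
cat > st.py <<'E'
from plant import get_obs
import numpy as np
o=get_obs(); a=np.radians(11.75);u=np.r_[np.cos(a),np.sin(a)];v=np.r_[-np.sin(a),np.cos(a)]
p,f=o["tool_pos"],o["force"]
print("t",round(o["clock"],2),"uv",(p[:2]@u).round(4),(p[:2]@v).round(4),"z",p[2].round(4),"ori",o["orientation"].round(2),"Fu",round(f[:2]@u,2),"Fv",round(f[:2]@v,2),"Fz",f[2].round(2),"M",o["moment"].round(2),"open",round(o["opening"],4))
E
python3 st.py
```

```text
t 4.25 uv 0.515 -0.2425 z 0.0267 ori [ 1.795e+02 -6.000e-02 -1.687e+02] Fu 0.34 Fv 0.31 Fz -0.19 M [-0.04 -0.02 -0.03] open 0.0534
```

send_rows --steps '[{"x":0,"y":0,"z":0,"turn":0,"gripper":0.2},{"x":0,"y":0,"z":0,"turn":0,"gripper":0.2},{"x":0,"y":0,"z":0,"turn":0,"gripper":0.2},{"x":0,"y":0,"z":0,"turn":0,"gripper":0.2},{"x":0,"y":0,"z":0,"turn":0,"gripper":0.2},{"x":0,"y":0,"z":0,"turn":0,"gripper":0.2},{"x":0,"y":0,"z":0,"turn":0,"gripper":0.2},{"x":0,"y":0,"z":0,"turn":0,"gripper":0.2}]'

```text
clock: 5.05
tool_pos: [0.5537, -0.1325, 0.027]
orientation: [179.5, -0.0, -168.7]
force: [0.2, -0.5, 0.4]
opening: 0.0315
```

```bash
python3 st.py
```

```text
t 5.05 uv 0.5151 -0.2425 z 0.027 ori [ 1.7952e+02 -4.0000e-02 -1.6868e+02] Fu 0.11 Fv -0.53 Fz 0.39 M [-0.24 -0.05  0.  ] open 0.0315
```

send_rows --steps '[{"x":-0.003,"y":0,"z":0,"turn":0,"gripper":0.2},{"x":-0.005,"y":0,"z":0,"turn":0,"gripper":0.2},{"x":-0.006,"y":0,"z":0,"turn":0,"gripper":0.2},{"x":-0.006,"y":0,"z":0,"turn":0,"gripper":0.2},{"x":-0.005,"y":0,"z":0,"turn":0,"gripper":0.2},{"x":-0.003,"y":0,"z":0,"turn":0,"gripper":0.2},{"x":-0.002,"y":0,"z":0,"turn":0,"gripper":0.2},{"x":-0.002,"y":0,"z":0,"turn":0,"gripper":0.2}]'

```text
clock: 5.85
tool_pos: [0.5867, -0.1261, 0.0269]
orientation: [179.5, -0.2, -168.7]
force: [-2.1, -0.8, 2.8]
opening: 0.0313
```

```bash
python3 st.py
```

```text
t 5.85 uv 0.5487 -0.2429 z 0.0269 ori [ 179.51   -0.2  -168.69] Fu -2.21 Fv -0.36 Fz 2.82 M [-0.38  0.69  0.05] open 0.0313
```

send_rows --steps '[{"x":-0.001,"y":0,"z":0,"turn":0,"gripper":0.2},{"x":-0.001,"y":0,"z":0,"turn":0,"gripper":0.2},{"x":-0.001,"y":0,"z":0,"turn":0,"gripper":0.2},{"x":-0.001,"y":0,"z":0,"turn":0,"gripper":0.2},{"x":-0.001,"y":0,"z":0,"turn":0,"gripper":0.2},{"x":-0.001,"y":0,"z":0,"turn":0,"gripper":0.2},{"x":-0.001,"y":0,"z":0,"turn":0,"gripper":0.2},{"x":-0.001,"y":0,"z":0,"turn":0,"gripper":0.2}]'

```text
clock: 6.65
tool_pos: [0.5948, -0.1245, 0.0269]
orientation: [179.5, -0.2, -168.7]
force: [-2.6, -0.3, 2.6]
opening: 0.0313
```

```bash
python3 st.py; python3 st.py
```

```text
t 6.65 uv 0.557 -0.243 z 0.0269 ori [ 179.51   -0.2  -168.71] Fu -2.63 Fv 0.24 Fz 2.63 M [-0.34  0.61 -0.01] open 0.0313
t 6.65 uv 0.557 -0.243 z 0.0269 ori [ 179.51   -0.2  -168.71] Fu -2.63 Fv 0.24 Fz 2.63 M [-0.34  0.61 -0.01] open 0.0313
```

send_rows --steps '[{"x":-0.001,"y":0,"z":0,"turn":0,"gripper":0.2},{"x":-0.0006,"y":0,"z":0,"turn":0,"gripper":0.2},{"x":-0.0006,"y":0,"z":0,"turn":0,"gripper":0.2},{"x":-0.0006,"y":0,"z":0,"turn":0,"gripper":0.2},{"x":-0.0006,"y":0,"z":0,"turn":0,"gripper":0.2},{"x":-0.0006,"y":0,"z":0,"turn":0,"gripper":0.2},{"x":-0.0006,"y":0,"z":0,"turn":0,"gripper":0.2},{"x":-0.0006,"y":0,"z":0,"turn":0,"gripper":0.2}]'

```text
clock: 7.45
tool_pos: [0.6004, -0.1234, 0.0269]
orientation: [179.5, -0.2, -168.7]
force: [-1.6, -0.5, 2.2]
opening: 0.0312
```

```bash
python3 st.py
```

```text
t 7.45 uv 0.5627 -0.243 z 0.0269 ori [ 179.51   -0.21 -168.71] Fu -1.71 Fv -0.16 Fz 2.18 M [-0.4   0.58 -0.03] open 0.0312
```

send_rows --steps '[{"x":-0.0006,"y":0,"z":0,"turn":0,"gripper":0.2},{"x":-0.0006,"y":0,"z":0,"turn":0,"gripper":0.2},{"x":-0.0006,"y":0,"z":0,"turn":0,"gripper":0.2},{"x":-0.0006,"y":0,"z":0,"turn":0,"gripper":0.2},{"x":-0.0006,"y":0,"z":0,"turn":0,"gripper":0.2},{"x":-0.0006,"y":0,"z":0,"turn":0,"gripper":0.2},{"x":-0.0006,"y":0,"z":0,"turn":0,"gripper":0.2},{"x":-0.0006,"y":0,"z":0,"turn":0,"gripper":0.2}]'

```text
clock: 8.25
tool_pos: [0.6041, -0.1225, 0.0269]
orientation: [179.5, -0.4, -168.7]
force: [-3.6, -0.2, 5.6]
opening: 0.0313
```

```bash
python3 st.py; python3 - <<'E'
from plant import eyes
from h import *
for n,(x0,x1,y0,y1) in {"top":(255,425,145,270),"scene":(235,385,140,270)}.items():
    s=eyes.snapshot(n); np.savez(f"{n}1.npz",**s)
    f=s["frame"][y0:y1,x0:x1]
    cv2.imwrite(f"pics/{n}1c.png",cv2.resize(f,None,fx=4.6,fy=4.6,interpolation=cv2.INTER_CUBIC))
E
```

```text
t 8.25 uv 0.5665 -0.2429 z 0.0269 ori [ 179.49   -0.36 -168.71] Fu -3.58 Fv 0.53 Fz 5.62 M [-0.32  1.61  0.08] open 0.0313
```

View pics/scene1c.png

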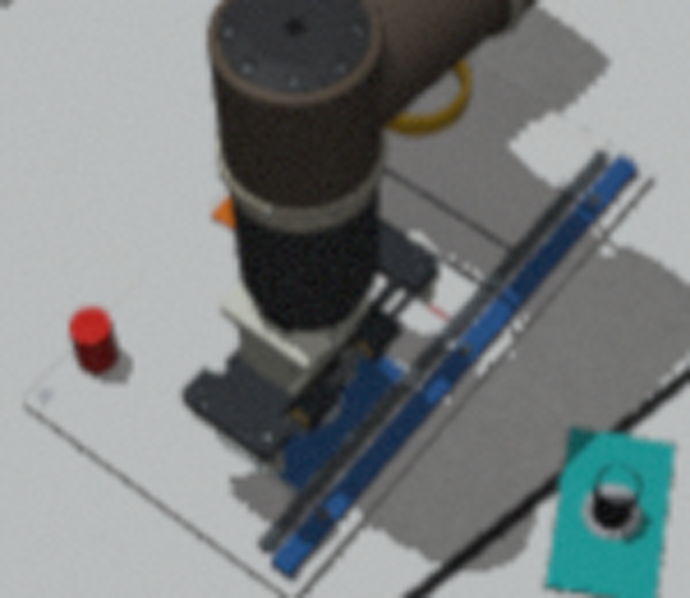

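View pics/top1c.png

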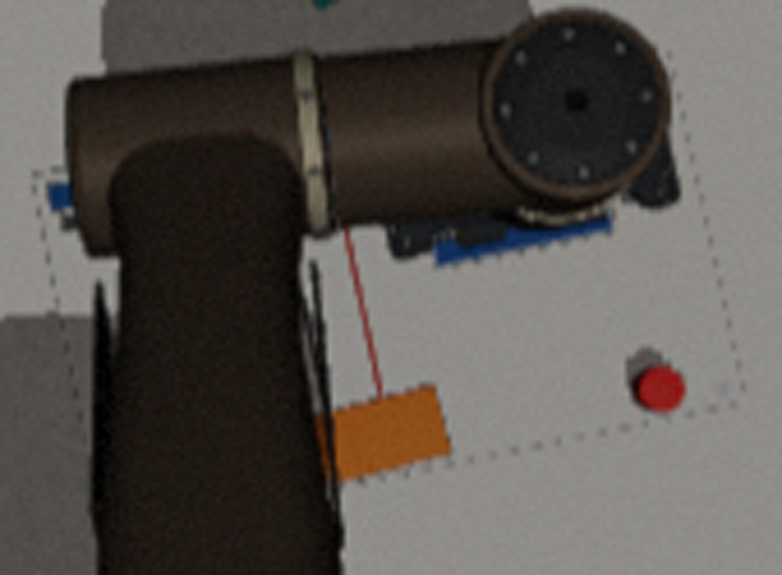

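send_rows --steps '[{"x":-0.0006,"y":0,"z":0,"turn":0,"gripper":0.2},{"x":-0.0006,"y":0,"z":0,"turn":0,"gripper":0.2},{"x":-0.0006,"y":0,"z":0,"turn":0,"gripper":0.2},{"x":-0.0006,"y":0,"z":0,"turn":0,"gripper":0.2},{"x":-0.0006,"y":0,"z":0,"turn":0,"gripper":0.2},{"x":-0.0006,"y":0,"z":0,"turn":0,"gripper":0.2},{"x":-0.0006,"y":0,"z":0,"turn":0,"gripper":0.2},{"x":-0.0006,"y":0,"z":0,"turn":0,"gripper":0.2}]'

```text
clock: 9.15
tool_pos: [0.6041, -0.1225, 0.027]
orientation: [179.4, -0.8, -168.7]
force: [-5.9, 0.8, 4.9]
opening: 0.0312
```

```bash
python3 st.py
```

```text
t 9.15 uv 0.5665 -0.2429 z 0.027 ori [ 179.43   -0.84 -168.75] Fu -5.58 Fv 2.02 Fz 4.9 M [-0.38  1.67  0.05] open 0.0312
```

send_rows --steps '[{"x":-0.0006,"y":0.001,"z":0,"turn":0,"gripper":0.2},{"x":-0.0006,"y":0.002,"z":0,"turn":0,"gripper":0.2},{"x":-0.0006,"y":0.002,"z":0,"turn":0,"gripper":0.2},{"x":-0.0006,"y":0.002,"z":0,"turn":0,"gripper":0.2},{"x":-0.0006,"y":0.002,"z":0,"turn":0,"gripper":0.2},{"x":-0.0006,"y":0.002,"z":0,"turn":0,"gripper":0.2},{"x":-0.0006,"y":0.002,"z":0,"turn":0,"gripper":0.2},{"x":-0.0006,"y":0.002,"z":0,"turn":0,"gripper":0.2}]'

```text
clock: 9.95
tool_pos: [0.6024, -0.1138, 0.0274]
orientation: [179.8, -1.3, -168.8]
force: [-4.7, -5.8, 4.2]
opening: 0.0313
```

```bash
python3 st.py; python3 - <<'E'
from plant import eyes
from h import *
s=eyes.snapshot("wrist"); np.savez("wrist4.npz",**s); cv2.imwrite("pics/wrist4.png",s["frame"])
E
```

```text
t 9.95 uv 0.5666 -0.2341 z 0.0274 ori [ 179.76   -1.33 -168.82] Fu -5.78 Fv -4.76 Fz 4.17 M [-1.84  1.26  0.07] open 0.0313
```

View pics/wrist4.png

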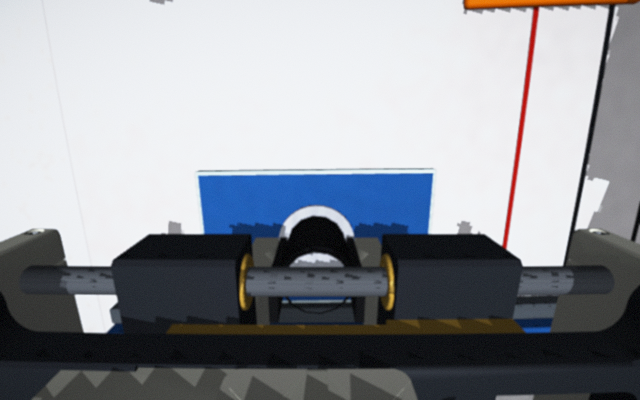

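```bash
python3 - <<'E'
from h import *
f=cv2.imread("pics/wrist4.png")[100:260,380:580]
cv2.imwrite("pics/wrist4c.png",cv2.resize(f,None,fx=3.7,fy=3.7,interpolation=cv2.INTER_CUBIC))
E
```

```text
(no output)
```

View pics/wrist4c.png

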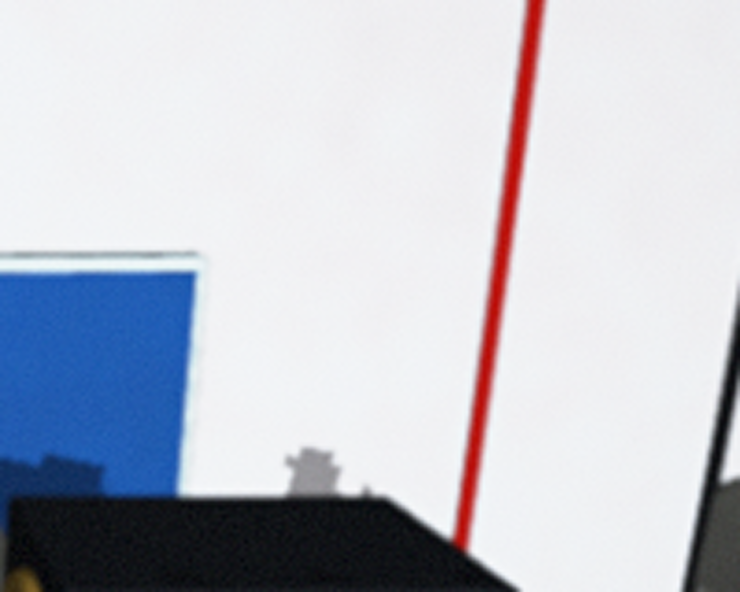

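```bash
cat > meas.py <<'E'
from h import *
a=np.radians(11.75);u=np.r_[np.cos(a),np.sin(a)];v=np.r_[-np.sin(a),np.cos(a)]
def rep(npz,x0,y0,k,items):
    s=dict(np.load(npz)); out={}
    for n,(P,z) in items.items():
        w=p2w(s,crop(P,x0,y0,k),z)[:,:2]; out[n]=w
        print(n,"u",(w@u).round(4),"v",(w@v).round(4),"ang",[round(float(np.degrees(np.arctan2(*(w[i+1]-w[i])[::-1]))),2) for i in range(len(w)-1)])
    return out
E
python3 - <<'E'
from meas import *
rep("wrist4.npz",380,100,3.7,dict(blue=([(197,272),(180,495)],.018),rim=([(205,255)],.018),rimb=([(203,253)],.012),red=([(535,10),(511,160),(460,540)],.012)))
rep("wrist4.npz",0,0,1,dict(near=([(197,171),(433,170)],.018)))
E
```

```text
blue u [0.5254 0.56  ] v [-0.1706 -0.1705] ang [12.01]
rim u [0.5229] v [-0.1696] ang []
rimb u [0.5235] v [-0.1677] ang []
red u [0.4883 0.5098 0.5706] v [-0.1215 -0.1221 -0.1217] ang [10.14, 12.19]
near u [0.5229 0.5237] v [-0.2984 -0.1707] ang [101.4]
```

send_rows --steps '[{"x":-0.0006,"y":0.003,"z":0,"turn":0,"gripper":0.2},{"x":-0.0006,"y":0.004,"z":0,"turn":0,"gripper":0.2},{"x":-0.0006,"y":0.004,"z":0,"turn":0,"gripper":0.2},{"x":-0.0006,"y":0.004,"z":0,"turn":0,"gripper":0.2},{"x":-0.0006,"y":0.004,"z":0,"turn":0,"gripper":0.2},{"x":-0.0006,"y":0.004,"z":0,"turn":0,"gripper":0.2},{"x":-0.0006,"y":0.004,"z":0,"turn":0,"gripper":0.2},{"x":-0.0006,"y":0.002,"z":0,"turn":0,"gripper":0.2}]'

```text
clock: 10.8
tool_pos: [0.5977, -0.0908, 0.0277]
orientation: [-179.9, -1.8, -169.0]
force: [-3.2, -4.9, 4.1]
opening: 0.0314
```

```bash
python3 st.py; python3 - <<'E'
from plant import eyes
from h import *
s=eyes.snapshot("wrist"); np.savez("wrist5.npz",**s)
f=s["frame"][100:260,180:540]
cv2.imwrite("pics/wrist5c.png",cv2.resize(f,None,fx=2.2,fy=2.2,interpolation=cv2.INTER_CUBIC))
E
```

```text
t 10.8 uv 0.5667 -0.2107 z 0.0277 ori [-179.95   -1.82 -168.97] Fu -4.11 Fv -4.11 Fz 4.13 M [-1.6   1.26  0.09] open 0.0314
```

View pics/wrist5c.png

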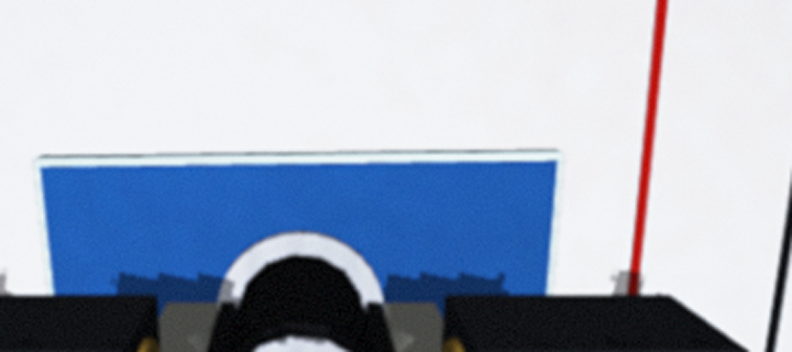

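```bash
python3 - <<'E'
from meas import *
rep("wrist5.npz",180,100,2.2,dict(blue=([(557,163),(548,294)],.018),red=([(661,5),(648,150),(634,290)],.012),near=([(40,167),(557,163)],.018)))
s=dict(np.load("wrist5.npz")); Z=s["z_map"]
# world of patches
yy,xx=np.mgrid[0:400,0:640]
n=cv2.undistortPoints(np.c_[xx.ravel(),yy.ravel()].astype(float)[:,None],s["intrinsics"],s["dist_coeffs"])[:,0]
W=((np.c_[n,np.ones(len(n))]*Z.reshape(-1,1)-s["t"])@s["R"]).reshape(400,640,3)
for nm,(c0,c1,r0,r1) in dict(board=(220,400,120,160),near=(220,400,176,182),mid=(220,270,205,215),midR=(380,415,205,215),boardR=(440,460,180,215)).items():
    print(nm,np.median(W[r0:r1,c0:c1,2]).round(4))
E
```

```text
blue u [0.526  0.5602] v [-0.1469 -0.1467] ang [12.12]
red u [0.4882 0.5238 0.5615] v [-0.1219 -0.1215 -0.1213] ang [12.3, 12.04]
near u [0.5254 0.526 ] v [-0.275  -0.1469] ang [101.5]
board 0.0133
near 0.0214
mid 0.0211
midR 0.0209
boardR 0.0132
```

```bash
python3 - <<'E'
from meas import *
for f,P in (("wrist1.npz",dict(board=(250,340,120,135),panel=(255,280,165,200),panelR=(330,350,150,195),boardR=(365,390,150,200))),("wrist2.npz",dict(board=(270,400,120,150),panel=(245,290,195,220),panelR=(365,405,190,215),boardR=(425,460,150,200))),("wrist3.npz",dict(board=(250,400,100,140),panel=(215,260,195,205),panelR=(365,410,185,200))),("wrist4.npz",dict(board=(220,400,120,160),near=(220,400,175,180),mid=(215,270,205,215)))):
    s=dict(np.load(f)); Z=s["z_map"]
    yy,xx=np.mgrid[0:400,0:640]
    n=cv2.undistortPoints(np.c_[xx.ravel(),yy.ravel()].astype(float)[:,None],s["intrinsics"],s["dist_coeffs"])[:,0]
    W=((np.c_[n,np.ones(len(n))]*Z.reshape(-1,1)-s["t"])@s["R"]).reshape(400,640,3)
    print(f,[(nm,float(np.median(W[r0:r1,c0:c1,2]).round(4))) for nm,(c0,c1,r0,r1) in P.items()])
E
```

```text
wrist1.npz [('board', 0.0134), ('panel', 0.0198), ('panelR', 0.0198), ('boardR', 0.0133)]
wrist2.npz [('board', 0.0133), ('panel', 0.0198), ('panelR', 0.0197), ('boardR', 0.0132)]
wrist3.npz [('board', 0.0132), ('panel', 0.0198), ('panelR', 0.0196)]
wrist4.npz [('board', 0.0133), ('near', 0.0207), ('mid', 0.0206)]
```

```bash
cat > lift.py <<'E'
from meas import *
def lift(f):
    s=dict(np.load(f)); Z=s["z_map"]; F=s["frame"].astype(int)
    yy,xx=np.mgrid[0:400,0:640]
    n=cv2.undistortPoints(np.c_[xx.ravel(),yy.ravel()].astype(float)[:,None],s["intrinsics"],s["dist_coeffs"])[:,0]
    W=((np.c_[n,np.ones(len(n))]*Z.reshape(-1,1)-s["t"])@s["R"]).reshape(400,640,3)
    b=(F[...,0]>F[...,2]+60)&(F[...,0]>F[...,1]+40)&(Z>0)&(yy<232)
    b=cv2.erode(b.astype(np.uint8),np.ones((7,7)))>0
    w=(F.min(2)>190)&(Z>0)&(yy<232)&(abs(W[...,2]-.0133)<.004)
    U=W[...,:2]@u;V=W[...,:2]@v
    def fit(m):
        A=np.c_[np.ones(m.sum()),U[m],V[m]]; z=W[...,2][m]
        return np.linalg.lstsq(A,z,rcond=None)[0]
    cb,cw=fit(b),fit(w)
    uc=np.median(U[b]);vc=np.median(V[b])
    h=lambda du:((cb-cw)@[1,uc+du,vc]).round(5)
    print(f,b.sum(),w.sum(),"height over board at panel pts u=%.4f: %.5f"%(uc,h(0)),"slope u,v deg",np.degrees((cb-cw)[1:]).round(2), "u range",U[b].min().round(4),U[b].max().round(4))
E
python3 - <<'E'
from lift import *
for i in (1,2,3,4,5): lift(f"wrist{i}.npz")
E
```

```text
wrist1.npz 3462 34000 height over board at panel pts u=0.5050: 0.00644 slope u,v deg [-0.08 -0.  ] u range 0.4722 0.5506
wrist2.npz 5203 50242 height over board at panel pts u=0.4906: 0.00642 slope u,v deg [-0.08 -0.  ] u range 0.4696 0.5147
wrist3.npz 7744 74652 height over board at panel pts u=0.4882: 0.00642 slope u,v deg [-0.07  0.01] u range 0.4691 0.5078
wrist4.npz 8011 105196 height over board at panel pts u=0.5391: 0.00729 slope u,v deg [-0.9  -0.01] u range 0.5263 0.5563
wrist5.npz 8109 109792 height over board at panel pts u=0.5381: 0.00788 slope u,v deg [-1.32 -0.06] u range 0.5262 0.5565
```

The depth map shows the creeping tool tilt has lifted the panel's near edge by about 2 mm. I'll open the jaws to let it settle flat, then grip again.

send_rows --steps '[{"x":0,"y":0,"z":0,"turn":0,"gripper":0.45},{"x":0,"y":0,"z":0,"turn":0,"gripper":0.5},{"x":0,"y":0,"z":0,"turn":0,"gripper":0.5},{"x":0,"y":0,"z":0,"turn":0,"gripper":0.5},{"x":0,"y":0,"z":0,"turn":0,"gripper":0.5},{"x":0,"y":0,"z":0,"turn":0,"gripper":0.5},{"x":0,"y":0,"z":0,"turn":0,"gripper":0.5},{"x":0,"y":0,"z":0,"turn":0,"gripper":0.5}]'

```text
clock: 11.65
tool_pos: [0.6005, -0.0897, 0.0272]
orientation: [-180.0, -1.6, -169.0]
force: [-0.2, -1.0, -0.6]
opening: 0.044
```

```bash
python3 st.py; python3 - <<'E'
from plant import eyes
from lift import *
s=eyes.snapshot("wrist"); np.savez("wrist6.npz",**s); lift("wrist6.npz")
f=s["frame"][100:260,180:540]
cv2.imwrite("pics/wrist6c.png",cv2.resize(f,None,fx=2.2,fy=2.2,interpolation=cv2.INTER_CUBIC))
E
python3 st.py
```

```text
t 11.65 uv 0.5696 -0.2101 z 0.0272 ori [-179.96   -1.57 -168.95] Fu -0.41 Fv -0.94 Fz -0.59 M [ 0.02 -0.06 -0.02] open 0.044
wrist6.npz 8748 110274 height over board at panel pts u=0.5390: 0.00643 slope u,v deg [0.01 0.02] u range 0.5262 0.5594
t 11.7 uv 0.5696 -0.2101 z 0.0272 ori [-179.96   -1.57 -168.95] Fu 0.84 Fv 0.18 Fz -0.15 M [-0.01 -0.1  -0.  ] open 0.0438
```

View pics/wrist6c.png

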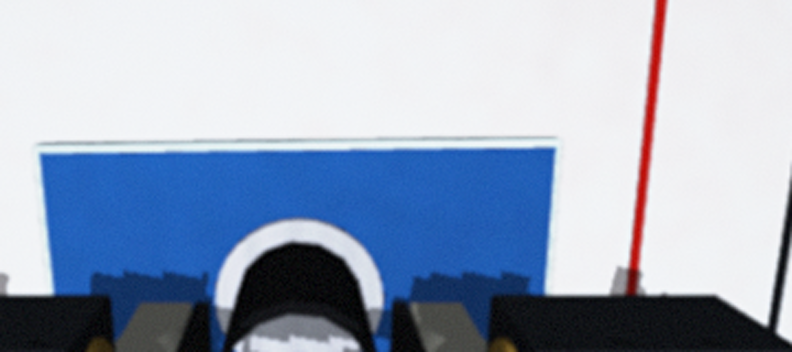

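send_rows --steps '[{"x":0.0015,"y":0,"z":0,"turn":0,"gripper":0.4},{"x":0.0015,"y":0,"z":0,"turn":0,"gripper":0.2},{"x":0,"y":0,"z":0,"turn":0,"gripper":0.2},{"x":0,"y":0,"z":0,"turn":0,"gripper":0.2},{"x":0,"y":0,"z":0,"turn":0,"gripper":0.2},{"x":0,"y":0,"z":0,"turn":0,"gripper":0.2},{"x":0,"y":0,"z":0,"turn":0,"gripper":0.2},{"x":0,"y":0,"z":0,"turn":0,"gripper":0.2}]'

```text
clock: 12.5
tool_pos: [0.5973, -0.0904, 0.0273]
orientation: [-180.0, -1.6, -169.0]
force: [-0.0, -0.9, -0.7]
opening: 0.0311
```

```bash
python3 st.py
```

```text
t 12.5 uv 0.5664 -0.2101 z 0.0273 ori [-179.97   -1.55 -168.96] Fu -0.22 Fv -0.86 Fz -0.66 M [ 0.04 -0.12 -0.03] open 0.0311
```

```bash
python3 - <<'E'
from meas import *
rep("wrist6.npz",180,100,2.2,dict(blue=([(556,150),(546,294)],.018),red=([(661,5),(648,150),(634,290)],.012),near=([(40,153),(556,149)],.018)))
E
```

```text
blue u [0.5257 0.563 ] v [-0.1471 -0.1469] ang [12.14]
red u [0.4913 0.5267 0.5643] v [-0.1217 -0.1213 -0.121 ] ang [12.45, 12.2]
near u [0.5249 0.5254] v [-0.2739 -0.1472] ang [101.52]
```

send_rows --steps '[{"x":-0.0006,"y":0,"z":0,"turn":0,"gripper":0.2},{"x":-0.0006,"y":0,"z":0,"turn":0,"gripper":0.2},{"x":-0.0006,"y":0.001,"z":0,"turn":0,"gripper":0.2},{"x":-0.0005,"y":0.003,"z":0,"turn":0,"gripper":0.2},{"x":-0.0005,"y":0.004,"z":0,"turn":0,"gripper":0.2},{"x":-0.0005,"y":0.004,"z":0,"turn":0,"gripper":0.2},{"x":-0.0005,"y":0.004,"z":0,"turn":0,"gripper":0.2},{"x":-0.0005,"y":0.002,"z":0,"turn":0,"gripper":0.2}]'

```text
clock: 13.3
tool_pos: [0.5941, -0.074, 0.0273]
orientation: [-179.9, -2.0, -169.0]
force: [-2.8, -4.3, 2.6]
opening: 0.0311
```

```bash
python3 st.py; python3 - <<'E'
from plant import eyes
from lift import *
s=eyes.snapshot("wrist"); np.savez("wrist7.npz",**s); lift("wrist7.npz")
f=s["frame"][100:260,340:540]
cv2.imwrite("pics/wrist7c.png",cv2.resize(f,None,fx=3.7,fy=3.7,interpolation=cv2.INTER_CUBIC))
E
```

```text
t 13.3 uv 0.5666 -0.1934 z 0.0273 ori [-179.85   -2.   -169.04] Fu -3.6 Fv -3.63 Fz 2.58 M [-1.38  0.92  0.06] open 0.0311
wrist7.npz 8451 110859 height over board at panel pts u=0.5390: 0.00648 slope u,v deg [-0.19  0.03] u range 0.5262 0.5566
```

View pics/wrist7c.png

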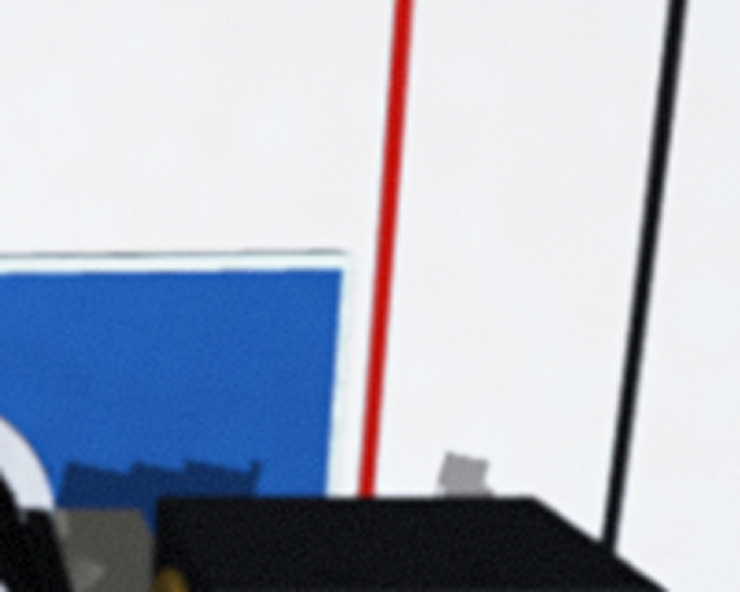

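```bash
cat > rect.py <<'E'
from meas import *
def rect(f,z,u0,u1,v0,v1,out,res=1e-4,k=1):
    s=dict(np.load(f))
    V,U=np.meshgrid(np.arange(v0,v1,res),np.arange(u0,u1,res))
    X=U[...,None]*u+V[...,None]*v; X=np.dstack([X,np.full(U.shape,z)])
    p=w2p(s,X.reshape(-1,3)).reshape(U.shape+(2,)).astype(np.float32)
    im=cv2.remap(s["frame"],p[...,0],p[...,1],cv2.INTER_CUBIC)
    cv2.imwrite(out,cv2.resize(im,None,fx=k,fy=k)); return im
E
python3 - <<'E'
from rect import *
im=rect("wrist7.npz",.018,.52,.563,-.145,-.112,"pics/r7.png",k=1.6)
prof=im[100:300].astype(int).mean(0)
for i in range(100,300,3): print(round(-.145+i*1e-4,4),prof[i].round(0).astype(int).tolist(),end=" | ")
E
```

```text
-0.135 [180, 93, 34] | -0.1347 [180, 93, 34] | -0.1344 [180, 93, 34] | -0.1341 [180, 93, 34] | -0.1338 [180, 93, 34] | -0.1335 [181, 93, 34] | -0.1332 [180, 93, 34] | -0.1329 [180, 93, 33] | -0.1326 [180, 93, 34] | -0.1323 [180, 93, 33] | -0.132 [179, 91, 31] | -0.1317 [178, 89, 29] | -0.1314 [177, 88, 29] | -0.1311 [180, 95, 40] | -0.1308 [188, 116, 69] | -0.1305 [203, 149, 111] | -0.1302 [221, 188, 157] | -0.1299 [234, 218, 194] | -0.1296 [239, 234, 217] | -0.1293 [239, 238, 226] | -0.129 [238, 236, 229] | -0.1287 [238, 235, 230] | -0.1284 [239, 236, 234] | -0.1281 [241, 239, 237] | -0.1278 [243, 241, 240] | -0.1275 [245, 243, 242] | -0.1272 [246, 244, 243] | -0.1269 [247, 245, 243] | -0.1266 [248, 246, 241] | -0.1263 [244, 240, 237] | -0.126 [225, 220, 228] | -0.1257 [186, 182, 213] | -0.1254 [135, 132, 199] | -0.1251 [85, 84, 191] | -0.1248 [44, 46, 188] | -0.1245 [18, 23, 187] | -0.1242 [9, 15, 188] | -0.1239 [16, 21, 188] | -0.1236 [42, 44, 192] | -0.1233 [86, 87, 200] | -0.123 [142, 140, 213] | -0.1227 [195, 191, 226] | -0.1224 [232, 227, 236] | -0.1221 [246, 243, 240] | -0.1218 [248, 245, 241] | -0.1215 [247, 244, 242] | -0.1212 [246, 243, 242] | -0.1209 [245, 243, 242] | -0.1206 [245, 243, 242] | -0.1203 [245, 242, 242] | -0.12 [245, 242, 242] | -0.1197 [245, 242, 241] | -0.1194 [245, 242, 241] | -0.1191 [245, 242, 241] | -0.1188 [245, 242, 241] | -0.1185 [245, 242, 241] | -0.1182 [245, 242, 241] | -0.1179 [245, 242, 241] | -0.1176 [245, 242, 242] | -0.1173 [244, 242, 242] | -0.117 [244, 242, 241] | -0.1167 [244, 242, 241] | -0.1164 [244, 242, 241] | -0.1161 [244, 242, 241] | -0.1158 [244, 242, 241] | -0.1155 [244, 242, 241] | -0.1152 [244, 242, 241] |
```

View pics/r7.png

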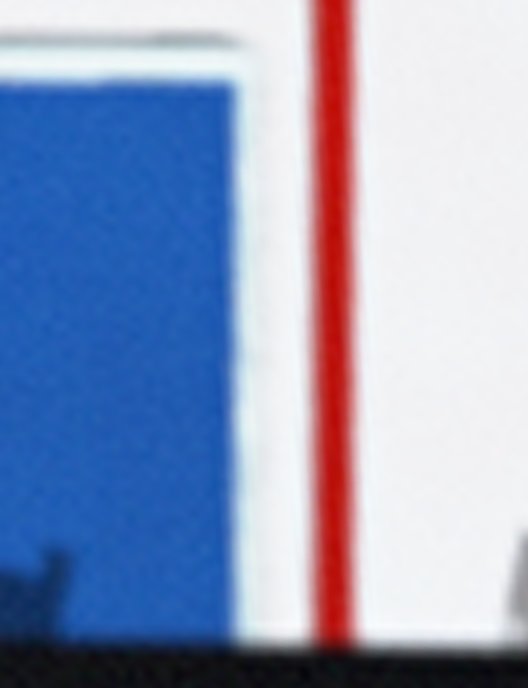

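```bash
cat >> rect.py <<'E'
def edges(f,u0=.53,u1=.55,vb=(-.15,-.105)):
    im=rect(f,.018,u0,u1,*vb,"/tmp/a.png").astype(float).mean(0); vv=vb[0]+np.arange(len(im))*1e-4
    r=im[:,2]; i=np.argmax(np.diff(cv2.GaussianBlur(r[None],(0,0),3)[0])); print("blue edge",vv[i].round(4))
    im=rect(f,.012,u0,u1,*vb,"/tmp/a.png").astype(float).mean(0); w=np.clip(im[:,2]-im[:,1]-30,0,None)*(vv>-.14)
    print("red centre",((w*vv).sum()/w.sum()).round(4))
E
python3 - <<'E'
from rect import *
edges("wrist7.npz")
edges("wrist6.npz",vb=(-.16,-.105))
edges("wrist5.npz",vb=(-.16,-.105))
# full panel length from wrist1: rotate axes
s=dict(np.load("wrist1.npz"));import math
a=math.radians(17.6);uu=np.r_[np.cos(a),np.sin(a)];vv=np.r_[-np.sin(a),np.cos(a)]
import meas,rect as r
r.u,r.v=uu,vv
c=np.r_[.5509,-.134]; uc,vc=c@uu,c@vv
im=rect("wrist1.npz",.018,uc-.03,uc-.022,vc-.08,vc+.08,"/tmp/a.png").astype(float).mean(0)
g=np.diff(cv2.GaussianBlur(im[:,2][None],(0,0),4)[0]); print("blue length",(np.argmax(g)-np.argmin(g))*.1)
E
```

```text
blue edge -0.1305
red centre -0.1218
blue edge -0.1475
red centre -0.1218
blue edge -0.1473
red centre -0.1217
blue length 125.4
```

send_rows --steps '[{"x":-0.0005,"y":0.001,"z":0,"turn":0,"gripper":0.2},{"x":-0.0005,"y":0.001,"z":0,"turn":0,"gripper":0.2},{"x":-0.0005,"y":0.001,"z":0,"turn":0,"gripper":0.2},{"x":-0.0005,"y":0.001,"z":0,"turn":0,"gripper":0.2},{"x":-0.0005,"y":0.001,"z":0,"turn":0,"gripper":0.2},{"x":-0.0005,"y":0.001,"z":0,"turn":0,"gripper":0.2},{"x":-0.0005,"y":0.0005,"z":0,"turn":0,"gripper":0.2},{"x":-0.0005,"y":0.0003,"z":0,"turn":0,"gripper":0.2}]'

```text
clock: 14.15
tool_pos: [0.5931, -0.069, 0.0275]
orientation: [-179.7, -2.4, -169.1]
force: [-4.2, -6.1, 2.8]
opening: 0.0314
```

```bash
python3 st.py; python3 - <<'E'
from plant import eyes
from lift import *
from rect import *
s=eyes.snapshot("wrist"); np.savez("wrist8.npz",**s); lift("wrist8.npz"); edges("wrist8.npz")
E
python3 st.py
```

```text
t 14.15 uv 0.5666 -0.1883 z 0.0275 ori [-179.75   -2.4  -169.09] Fu -5.39 Fv -5.13 Fz 2.8 M [-1.45  1.01  0.08] open 0.0314
wrist8.npz 8167 110315 height over board at panel pts u=0.5382: 0.00685 slope u,v deg [-0.42 -0.02] u range 0.5263 0.5564
blue edge -0.1252
red centre -0.1208
t 14.2 uv 0.5666 -0.1883 z 0.0275 ori [-179.75   -2.41 -169.08] Fu -4.76 Fv -4.5 Fz 3.42 M [-1.34  1.01  0.08] open 0.0313
```

send_rows --steps '[{"x":-0.0005,"y":0.0007,"z":0,"turn":0,"gripper":0.2},{"x":-0.0005,"y":0.0005,"z":0,"turn":0,"gripper":0.2},{"x":-0.0005,"y":0.0004,"z":0,"turn":0,"gripper":0.2},{"x":-0.0004,"y":0.0002,"z":0,"turn":0,"gripper":0.2},{"x":-0.0004,"y":0,"z":0,"turn":0,"gripper":0.2},{"x":-0.0004,"y":0,"z":0,"turn":0,"gripper":0.2},{"x":-0.0004,"y":0,"z":0,"turn":0,"gripper":0.2},{"x":-0.0004,"y":0,"z":0,"turn":0,"gripper":0.2}]'

```text
clock: 15.0
tool_pos: [0.593, -0.0683, 0.0276]
orientation: [-179.7, -2.7, -169.2]
force: [-4.9, -3.2, 4.7]
opening: 0.0315
```

```bash
python3 st.py; python3 - <<'E'
from plant import eyes
from lift import *
from rect import *
s=eyes.snapshot("wrist"); np.savez("wrist9.npz",**s); lift("wrist9.npz"); edges("wrist9.npz")
rect("wrist9.npz",.018,.52,.563,-.145,-.112,"pics/r9.png",k=1.6)
s=eyes.snapshot("scene"); np.savez("scene9.npz",**s)
cv2.imwrite("pics/scene9.png",cv2.resize(s["frame"][170:270,270:390],None,fx=6,fy=6,interpolation=cv2.INTER_CUBIC))
E
python3 st.py
```

```text
t 15.0 uv 0.5667 -0.1876 z 0.0276 ori [-179.72   -2.73 -169.17] Fu -5.48 Fv -2.17 Fz 4.67 M [-0.83  1.27  0.06] open 0.0315
wrist9.npz 7985 110032 height over board at panel pts u=0.5385: 0.00715 slope u,v deg [-0.8  -0.03] u range 0.5263 0.5564
blue edge -0.1244
red centre nan
t 15.1 uv 0.5667 -0.1876 z 0.0276 ori [-179.72   -2.73 -169.17] Fu -4.54 Fv -1.66 Fz 3.85 M [-0.77  1.3   0.06] open 0.0309rect.py:13: RuntimeWarning: invalid value encountered in scalar divide
  print("red centre",((w*vv).sum()/w.sum()).round(4))
```

View pics/r9.png

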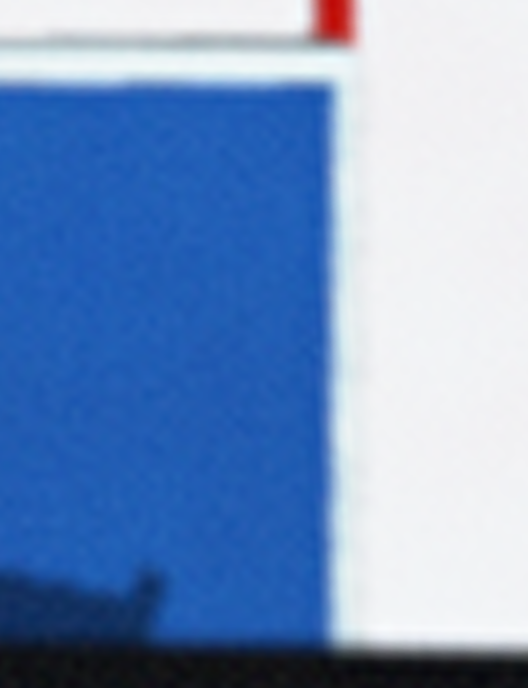

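View pics/scene9.png

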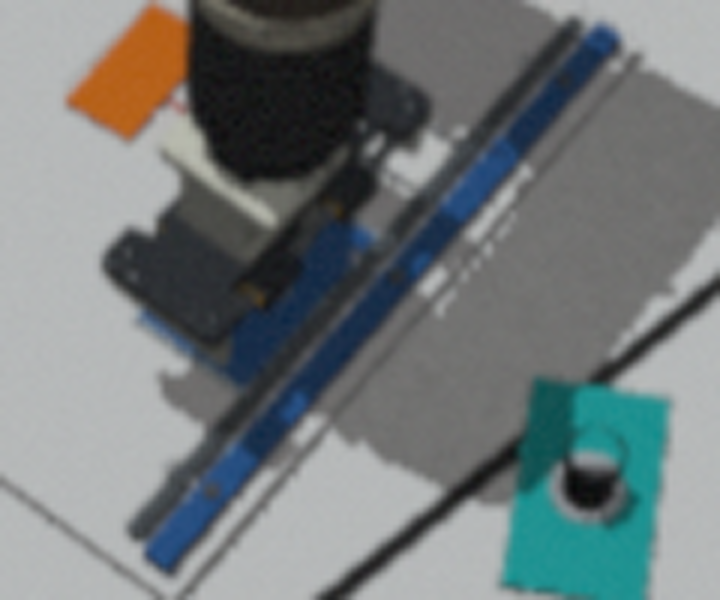

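send_rows --steps '[{"x":0,"y":0,"z":0,"turn":0,"gripper":0.6},{"x":0,"y":0,"z":0,"turn":0,"gripper":0.6},{"x":0,"y":0,"z":0,"turn":0,"gripper":0.6},{"x":0,"y":0,"z":0,"turn":0,"gripper":0.6},{"x":0,"y":0,"z":0,"turn":0,"gripper":0.6},{"x":0,"y":0,"z":0,"turn":0,"gripper":0.6},{"x":0,"y":0,"z":0,"turn":0,"gripper":0.6},{"x":0,"y":0,"z":0,"turn":0,"gripper":0.6}]'

```text
clock: 15.9
tool_pos: [0.5962, -0.0662, 0.0275]
orientation: [-179.8, -2.4, -169.1]
force: [0.5, 0.7, -1.4]
opening: 0.0529
```

```bash
python3 st.py; python3 - <<'E'
from plant import eyes
from lift import *
from rect import *
s=eyes.snapshot("wrist"); np.savez("wrist10.npz",**s); lift("wrist10.npz"); edges("wrist10.npz")
rect("wrist10.npz",.018,.50,.563,-.145,-.112,"pics/r10.png",k=1.6)
im=rect("wrist10.npz",.018,.53,.55,-.145,-.112,"/tmp/a.png").astype(int).mean(0)
for i in range(190,270,3): print(round(-.145+i*1e-4,4),im[i].round(0).astype(int).tolist(),end=" | ")
# near side: rim extent along v at both corners using near edge rows
E
```

```text
t 15.9 uv 0.5702 -0.1862 z 0.0275 ori [-179.77   -2.41 -169.1 ] Fu 0.67 Fv 0.54 Fz -1.41 M [ 0.03 -0.16  0.01] open 0.0529
wrist10.npz 8604 110046 height over board at panel pts u=0.5390: 0.00642 slope u,v deg [-0.04 -0.  ] u range 0.5263 0.56
blue edge -0.1245
red centre nan
-0.126 [180, 92, 30] | -0.1257 [179, 90, 28] | -0.1254 [179, 90, 30] | -0.1251 [182, 98, 44] | -0.1248 [192, 121, 76] | -0.1245 [207, 156, 119] | -0.1242 [224, 194, 164] | -0.1239 [235, 223, 199] | -0.1236 [240, 236, 219] | -0.1233 [239, 237, 226] | -0.123 [238, 236, 229] | -0.1227 [237, 235, 230] | -0.1224 [239, 236, 233] | -0.1221 [241, 239, 237] | -0.1218 [243, 241, 240] | -0.1215 [245, 243, 242] | -0.1212 [245, 243, 242] | -0.1209 [245, 243, 242] | -0.1206 [245, 243, 242] | -0.1203 [245, 243, 242] | -0.12 [245, 243, 242] | -0.1197 [245, 243, 242] | -0.1194 [245, 243, 242] | -0.1191 [245, 243, 242] | -0.1188 [245, 243, 242] | -0.1185 [245, 243, 242] | -0.1182 [245, 243, 242] | rect.py:13: RuntimeWarning: invalid value encountered in scalar divide
  print("red centre",((w*vv).sum()/w.sum()).round(4))
```

View pics/r10.png

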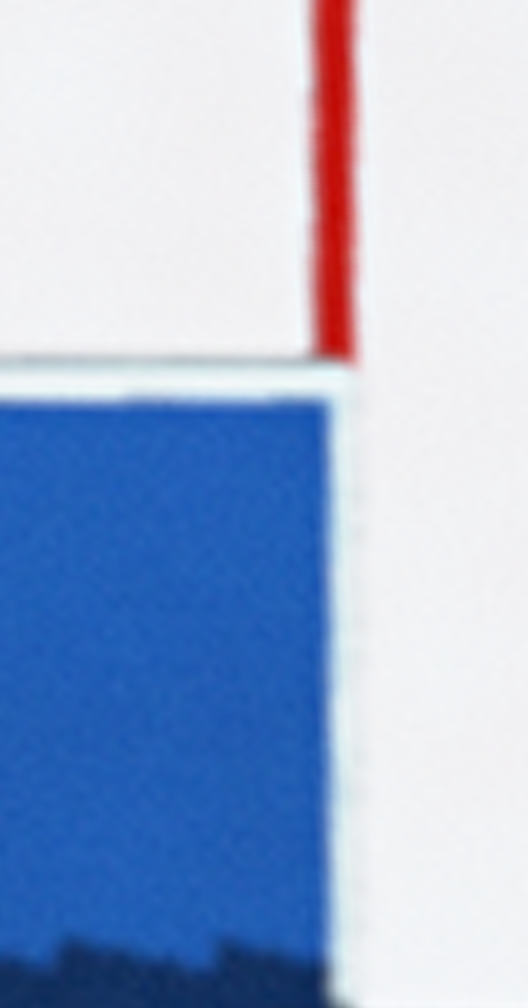

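send_rows --steps '[{"x":0,"y":0,"z":-0.004,"turn":0,"gripper":0.7},{"x":0,"y":0,"z":-0.008,"turn":0,"gripper":0.7},{"x":0,"y":0,"z":-0.015,"turn":0,"gripper":0.7},{"x":0,"y":0,"z":-0.02,"turn":0,"gripper":0.7},{"x":0,"y":0,"z":-0.025,"turn":0,"gripper":0.7},{"x":0,"y":0,"z":-0.025,"turn":0,"gripper":0.7},{"x":0,"y":0,"z":-0.025,"turn":0,"gripper":0.7},{"x":0,"y":0,"z":-0.015,"turn":0,"gripper":0.7}]'

```text
clock: 16.75
tool_pos: [0.6005, -0.065, 0.1715]
orientation: [-179.8, -2.6, -169.1]
force: [1.1, -0.1, 0.0]
opening: 0.0615
```

```bash
python3 st.py; python3 - <<'E'
from plant import eyes
from h import *
s=eyes.snapshot("wrist"); np.savez("wrist11.npz",**s); cv2.imwrite("pics/wrist11.png",s["frame"])
cv2.imwrite("pics/wrist11c.png",cv2.resize(s["frame"][110:250,225:425],None,fx=4,fy=4,interpolation=cv2.INTER_CUBIC))
E
```

```text
t 16.75 uv 0.5747 -0.186 z 0.1715 ori [-179.75   -2.59 -169.13] Fu 1.09 Fv -0.37 Fz 0.05 M [ 0.03 -0.23 -0.01] open 0.0615
```

View pics/wrist11.png

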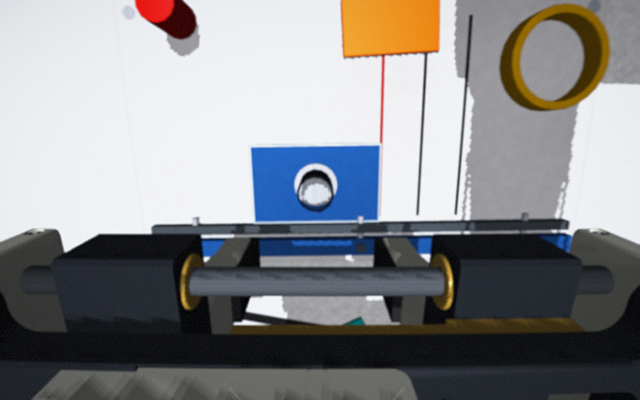

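send_rows --steps '[{"x":-0.008,"y":0.012,"z":0,"turn":0,"gripper":0.7},{"x":-0.008,"y":0.016,"z":0,"turn":0,"gripper":0.7},{"x":-0.008,"y":0.016,"z":0,"turn":0,"gripper":0.7},{"x":-0.006,"y":0.01,"z":0,"turn":0,"gripper":0.7},{"x":0,"y":0.005,"z":0,"turn":0,"gripper":0.7},{"x":0,"y":0,"z":0,"turn":0,"gripper":0.7},{"x":0,"y":0,"z":0,"turn":0,"gripper":0.7},{"x":0,"y":0,"z":0,"turn":0,"gripper":0.7}]'

```text
clock: 17.6
tool_pos: [0.6207, 0.0051, 0.172]
orientation: [-179.7, -2.5, -169.0]
force: [-0.5, -0.9, 0.3]
opening: 0.0614
```

```bash
python3 st.py; python3 - <<'E'
from plant import eyes
from h import *
s=eyes.snapshot("wrist"); np.savez("wrist12.npz",**s)
cv2.imwrite("pics/wrist12c.png",cv2.resize(s["frame"][90:240,150:350],None,fx=4,fy=4,interpolation=cv2.INTER_CUBIC))
E
```

```text
t 17.6 uv 0.6087 -0.1214 z 0.172 ori [-179.72   -2.48 -169.  ] Fu -0.63 Fv -0.79 Fz 0.32 M [-0.02 -0.11  0.01] open 0.0614
```

View pics/wrist12c.png

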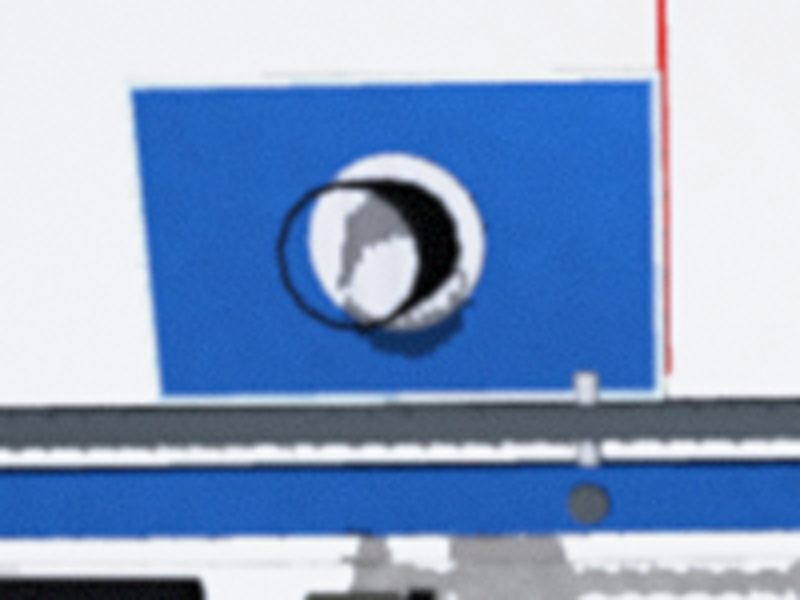

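```bash
python3 - <<'E'
from rect import *
f="wrist12.npz"
rep(f,150,90,4,dict(far=([(162,397),(658,388)],.018),near=([(133,90),(650,81)],.018),lead=([(650,81),(657,388)],.018),striptop=([(5,408),(795,400)],.024),fenceF=([(5,467),(795,461)],.024),fenceB=([(5,537),(795,530)],.024),red=([(661,10),(661,60)],.012)))
im=rect(f,.018,.515,.625,-.26,-.10,"pics/r12.png",res=2e-4,k=1)
# subpixel edge fits: blue far edge/strip edge columns
def edge(z,u0,u1,v0,v1,ch,sign):
    pts=[]
    for vv0 in np.arange(v0,v1,.01):
        im=rect(f,z,u0,u1,vv0,vv0+.004,"/tmp/a.png").astype(float)[...,ch].mean(1)
        g=sign*np.diff(cv2.GaussianBlur(im[:,None],(0,0),4)[:,0]); pts.append((vv0+.002,u0+np.argmax(g)*1e-4))
    p=np.array(pts); m=np.polyfit(p[:,0],p[:,1],1); print("u at",p[:,1].round(4),"slope deg",np.degrees(m[0]).round(2))
edge(.018,.515,.54,-.245,-.135,2,-1)   # near: white->blue red drops
edge(.018,.595,.608,-.245,-.175,2,1)   # far blue->white
edge(.024,.598,.612,-.30,-.09,2,-1)  # strip
def lead(z,us,v0,v1,ch,sign):
    o=[]
    for uu in us:
        im=rect(f,z,uu,uu+.004,v0,v1,"/tmp/a.png").astype(float)[...,ch].mean(0)
        g=sign*np.diff(cv2.GaussianBlur(im[None],(0,0),4)[0]); o.append(v0+np.argmax(g)*1e-4)
    print(np.round(o,4),"slope deg",np.degrees(np.polyfit(us,o,1)[0]).round(2))
print("lead blue"); lead(.018,np.arange(.53,.595,.01),-.135,-.115,2,1)
print("trail blue"); lead(.018,np.arange(.53,.595,.01),-.26,-.24,2,-1)
print("red edges free L,R"); lead(.012,np.arange(.497,.515,.004),-.128,-.11,1,-1); lead(.012,np.arange(.497,.515,.004),-.128,-.11,1,1)
print("red R edge by panel"); lead(.012,np.arange(.53,.595,.01),-.126,-.11,1,1)
print("panel/red boundary"); lead(.018,np.arange(.53,.595,.01),-.1235,-.115,1,-1)
E
```

```text
far u [0.6008 0.6001] v [-0.251  -0.1247] ang [102.1]
near u [0.5254 0.5254] v [-0.2506 -0.1255] ang [101.75]
lead u [0.5254 0.6001] v [-0.1255 -0.1249] ang [12.21]
striptop u [0.6021 0.6024] v [-0.2888 -0.0906] ang [101.64]
fenceF u [0.6173 0.618 ] v [-0.2908 -0.0905] ang [101.55]
fenceB u [0.6358 0.636 ] v [-0.2932 -0.0903] ang [101.7]
red u [0.5085 0.5201] v [-0.1227 -0.1229] ang [10.96]
u at [0.525  0.5251 0.5251 0.5252 0.5252 0.525  0.5251 0.525  0.5251 0.5251
 0.5252] slope deg 0.03
u at [0.6003 0.6003 0.6003 0.6004 0.6003 0.6002 0.6001 0.6002] slope deg -0.14
u at [0.6014 0.6015 0.6015 0.6016 0.6017 0.6019 0.602  0.602  0.6021 0.6022
 0.6022 0.6019 0.6019 0.6019 0.6019 0.602  0.6021 0.6021 0.6014 0.6014
 0.6015] slope deg 0.03
lead blue
[-0.1256 -0.1255 -0.1256 -0.1256 -0.1255 -0.1257 -0.1256] slope deg -0.06
trail blue
[-0.2511 -0.2512 -0.2512 -0.2511 -0.2512 -0.2512 -0.2512] slope deg -0.06
red edges free L,R
[-0.124  -0.1239 -0.1238 -0.1238 -0.1238] slope deg 0.72
[-0.1217 -0.1217 -0.1218 -0.1218 -0.1217] slope deg -0.14
red R edge by panel
[-0.1212 -0.1213 -0.1212 -0.1212 -0.1213 -0.1213 -0.1212] slope deg -0.02
panel/red boundary
[-0.1229 -0.1229 -0.1229 -0.1229 -0.123  -0.123  -0.1229] slope deg -0.06
```

View pics/r12.png

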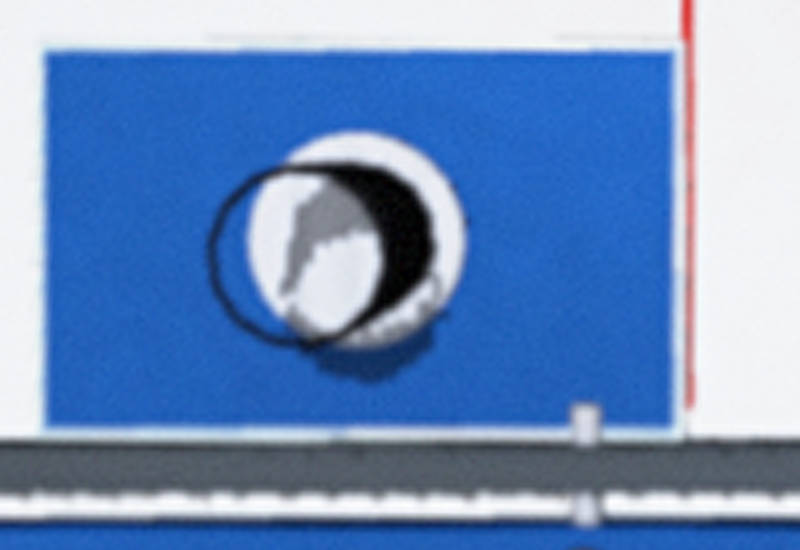

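Viewed from above, the panel is parallel to the strip within 0.1° and its rim meets the strip face. Its leading edge covers half of the red line, 0.2–0.7 mm short of the middle. I'll check the rest of the scene and hand in.

```bash
python3 - <<'E'
from plant import eyes
from h import *
s=eyes.snapshot("scene"); np.savez("scene13.npz",**s); cv2.imwrite("pics/scene13.png",s["frame"])
E
```

```text
(no output)
```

View pics/scene13.png

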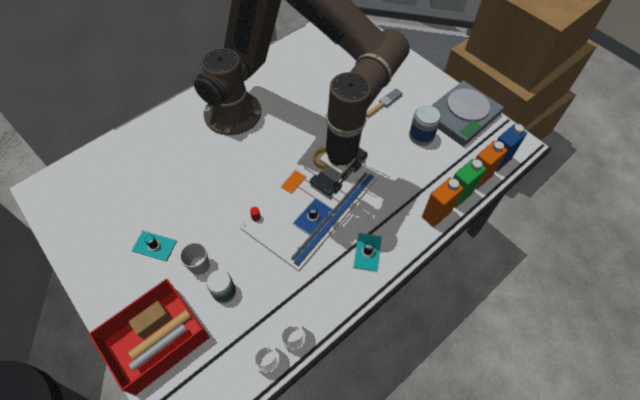

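The scene view shows the panel at (312,215) against the strip. The swatch (293,182), the spare (255,213), the tins, the cup and the look-alikes are where they were, the tape is mostly hidden behind the gripper, and the gripper is clear above.

```bash
python3 -c "
from plant import job
print(job.close_job())"
```

```text
the job is handed in; nothing more can be done
None
```

The panel is against the strip with its leading edge on the red line and the handle released. I handed the job in at about 17.7 s on the robot's clock.

I gripped the black handle and slid the panel to the strip. Contact showed as the tool stopping with the force rising to about 5.6 N. I then pushed it along with a sideways force of about 3.6–5.8 N at the readings, and let go at the line.

**Last checks (wrist camera from above):**
- **Flush:** the long edge is within about 0.1° of the strip, with no visible gap.
- **Red line:** the leading edge lies on the line, 0.2–0.7 mm short of its middle and not past it. The first pictures from further off had put the line about 1 mm further on; I trusted the close views.
- **Lying flat:** a depth check after letting go showed the panel flat on the board.
- **Other things:** in the last scene picture everything else looked unmoved, though the tape was mostly hidden behind the gripper.

**What went wrong:** pressing on the strip slowly tilted the tool, and this tipped the panel up on its strip-side edge. Its near edge rose about 2 mm and the handle end of the panel about 0.7 mm. I caught this in the depth map, let go once part-way so it settled flat, and gripped again, so the pressing was interrupted there. On the final push it tipped again by about 1 mm at the near edge, until I let go.

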